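# Tuck the stray sample tube into the specimen case and shut the lid

### The arm

A 6-joint arm with a two-finger parallel gripper is mounted at the origin on the work surface; the furniture and walls round the work are solid. World frame = base frame: x ahead of the robot, y to its left, z up, the work surface at z = 0. Lengths are in m, angles in rad, forces in N, time in s.
With the tool pointing down it reaches from about 0.35 to 1 m from the base axis. Payload 7.1 kg.
Tool frame: the origin (TCP) lies between the finger pads; the fingertips stand 17 mm ahead of it and the grasp point (between the pads) lies 2 mm behind it; z points along the fingers, y is the line along which they close (so a half turn about z gives the same grasp; the last joint's range is limited). The gripper opens to 85 mm and grips with 20 to 120 N. Pads are 22 mm wide; open, the fingers measure 114 mm over their backs; the gripper's body (76 mm by 85 mm) begins 54 mm behind the grasp point. The pads swing forward as they close: fully open they stand 13 mm farther back than shut.
Start: joints at [-1.169, 0.423, 1.63, -0, 1.089, -0.019], TCP at [0.255, -0.57, 0.248] pointing down, gripper open.
Joint ranges: [-3, 3], [-0.9, 2.11], [0.09, 2.58], [-1.31, 4.45], [0.11, 2.69], [-2.54, 2.54]. Speed limits (rad/s): [2.39, 2.39, 3.01, 3.14, 3.14, 3.14].

### API

Orientations are given as a rotation vector (axis times angle).
In Python, from bench import arm gives the robot as it stands. Calls block until the motion is done:
- arm.reach(position, orientation): joint-space move of the TCP to a pose.
- arm.move_l(position, v=0.15, rotation=None): straight line of the TCP; rotation=None keeps the orientation; v is the mean speed in m/s.
- arm.move_joints(angles): joint-space move.
- arm.command_gripper(opening, grip_force=None): opening from 0.0 (shut) to 1.0 (fully open); grip_force is the grip in N (None keeps the last); returns when the fingers have stopped.
- arm.sleep(seconds).
- arm.solve_ik(position, orientation): joint angles nearest the present ones, or None.
- arm.get_state(): the state.
- arm.grab_frame(name): name is "side" or "top" or "wrist"; returns a dict with "frame" (384x512x3 uint8, red, green, blue), "intrinsics" (3x3 intrinsics, pixels), "dist_coeffs" ([k1, k2, p1, p2, k3] as OpenCV has them; the pictures are not rectified), "eye" and "attitude" of the camera in the world; the wrist camera has in their place "hand_eye" (4x4, takes a point from camera to tool coordinates, whose origin is the TCP and whose axes are the flange's). Camera axes: x right, y up, looking along -z (the intrinsics and any distortion apply to the point x, -y, -z); pixel columns grow to the right and rows downward; lengths in m; the calibration is good to about 2 mm. A picture is of the moment at which its call begins: read the wrist's pose just before it. There is no depth.
A pose or a line that the arm cannot do raises arm.IKError and nothing moves.
- arm.hand_in(): hands the job in; it is judged then, once.
The state is a dict: "time": time; "q": joint angles; "joint_vel": joint speeds; "joint_efforts": joint torques, N m; "tcp_pos": TCP position; "orientation": TCP orientation; "contact_force": force on the tool from outside, world axes, zero at the start; "ft_torque": the same for the moment, N m; "finger_gap": opening from 0.0 (shut) to 1.0 (fully open); "finger_force": force on a finger pad.
Only numpy, scipy, OpenCV 4.12 (cv2) and the standard library are available. Lean on these libraries where they do the work, as an engineer would, in place of code of your own. Each camera call takes 0.05 s, during which the arm holds its last target. There are 200 camera calls.

### The job

The specimen case is being closed for the courier, but the last sample tube lies slanting on top of the packed ones, with its cap end sticking out over the case's front wall where the lid would catch it. With the lid still up, push that tube in until it drops behind the wall and lies flat on the others; then push the raised lid over and press it down until it is fully shut. This is work for pushing only: do not pick the tube up, and leave the stamp, stapler, pen and swab carton where they are.

Things in the scene. Friction and masses are not known exactly. Their poses are not given: they have to be found in the camera images.
- case: open specimen case, fixed: grey box 120 (own x) x 165 (own y) x 50 mm high, with a hinged lilac lid. Origin: centre of its underside. Own x runs from the front wall to the hinge at the back; the front faces roughly to the robot's left. Four fixed tubes packed in it along own y make a bed, top 36 mm above the desk, own x -43 to +47, own y -55 to +47 mm. Walls 2.5 mm thick, inside own x -53 to +57, own y -80 to +80 mm
- case_lid (a joint): angle of the case's lid in rad: 0 = shut, about 1.57 = standing upright, 1.83 = leaning back at its stop. The hinge is stiff: the lid stays at whatever angle it is left, so it must be pushed all the way down; some 1 N at the front edge moves it
- case_hinge (a point): middle of the lid's hinge line, 50.5 mm above the desk, 63 mm behind the case's origin; the line runs along the case's own y. The lid is 173 mm wide and reaches 122 mm from the hinge line to its front edge (a 26 mm wide tab in the middle reaches 128 mm). Its flat outer face (top when shut, back when upright) lies 16.5 mm off the hinge line
- lid_edge (a point): point on the outer face of the lid, at the middle of its front edge (122 mm from the hinge line): the top of the front edge when shut, 67 mm above the desk; the highest part when the lid is up
- stray_tube: stray sample tube, 100 mm long, 17 mm thick, 10 g, the only one on top of the packed bed. Lies within 11 degrees of the case's own x, tilted 10 degrees, its grey end on the bed, its lilac cap end 17 mm out over the front wall (lower edge 53, upper 69 mm above the desk). Origin: middle of its length, underside; own -y points to the cap end
- stray_mid (a point): the stray tube's centre, on its axis; 53 mm above the desk at the start, about 45 mm when the tube lies flat in the case
- stamp: red self-inking stamp, 45 x 71 x 66 mm high, loose; origin: centre of its underside; leave alone
- stapler: dark blue desk stapler, 32 x 128 x 46 mm high, loose; origin: centre of its underside; leave alone
- pen: blue ball pen lying on the desk, 140 mm long, loose; origin: middle, underside; leave alone
- swabs: white swab carton, 68 x 105 x 60 mm high, loose; origin: centre of its underside; leave alone
There are look-alikes about, which are no part of the job. Leave any green or yellow look-alike of the stray_tube alone.

How it is judged:
By the outcome, as a careful person would: the job done as asked, in the order asked, and still so for the second after the job is handed in, with the robot touching nothing.
It also fails if it takes over 48 s, if anything falls off the work surface, if the arm or the gripper's body presses on something with over 40 N, if the wrist force passes 120 N, or if a joint passes its speed limit or range.

## Working session

There is one attempt and no reset: what is moved stays moved. The work goes in short steps, each a Python script; the robot and the scene stay as the last script left them, time stands still between calls to the robot, and variables do not carry over. Pictures are saved under pics/ and viewed, at most 10 in all, crops included, and the job is handed in when it is done.

```bash
mkdir -p pics; ls; python3 - <<'E'
from bench import arm
import cv2,numpy as np,pickle
for n in("top","side"):
    f=arm.grab_frame(n); pickle.dump(f,open(f"pics/{n}0.pkl","wb"))
    cv2.imwrite(f"pics/{n}0.png",cv2.resize(f["frame"][:,:,::-1],(800,600),interpolation=cv2.INTER_CUBIC))
    print({k:np.round(v,4).tolist() for k,v in f.items() if k!="frame"})
E
```

```text
pics
{'intrinsics': [[499.5721, 0.0, 249.7275], [0.0, 499.5721, 192.3184], [0.0, 0.0, 1.0]], 'dist_coeffs': [-0.1691, 0.0, 0.0, 0.0, 0.0], 'eye': [0.2076, -0.1228, 1.1612], 'attitude': [0.1265, -0.1131, -1.5508]}
{'intrinsics': [[371.2811, 0.0, 259.7498], [0.0, 371.2811, 197.1581], [0.0, 0.0, 1.0]], 'dist_coeffs': [-0.0618, 0.0, 0.0, 0.0, 0.0], 'eye': [-0.0799, -0.7196, 0.7436], 'attitude': [0.7982, -0.273, -0.5982]}
```

View pics/top0.png

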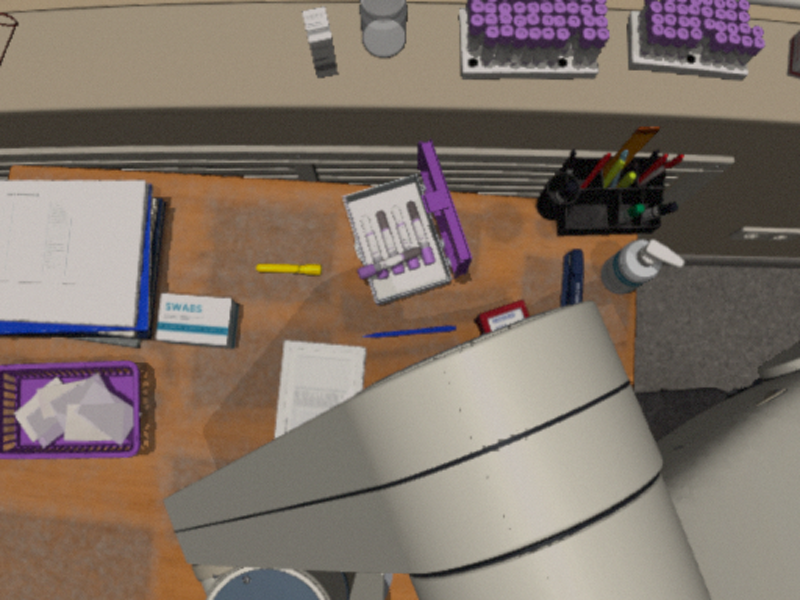

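View pics/side0.png

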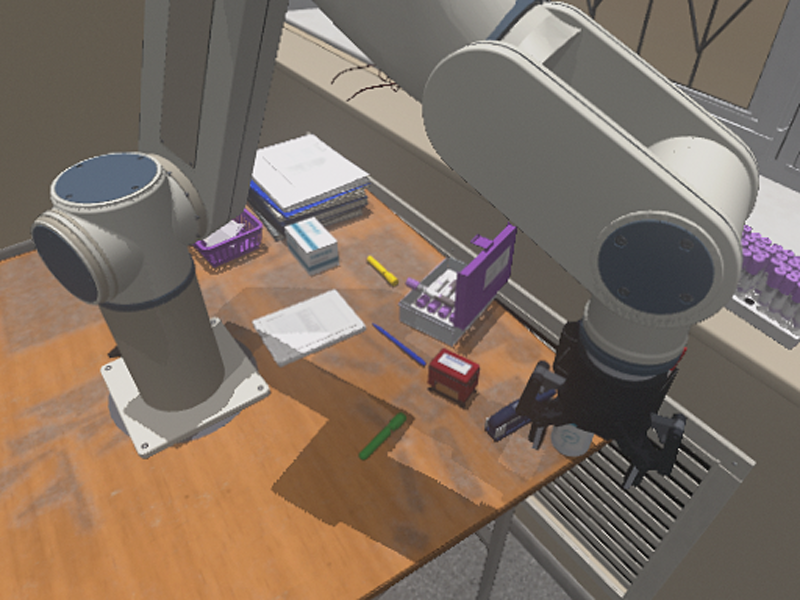

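The top view shows the case at (400,240), lid up on its right side, and front wall facing left. Candidates for the stray tube are the lilac-capped one across the bed with its cap at (370,270), the yellow one on the desk (288,269), and the green one (383,435 in the side view). By the description it is the lilac-capped one; I'll check it in a close crop.

```bash
cat > h.py <<'E'
import numpy as np,cv2,pickle
from scipy.spatial.transform import Rotation as R
def ray(f,u,v):
    p=cv2.undistortPoints(np.array([[[u,v]]],float),f["intrinsics"],f["dist_coeffs"])[0,0]
    return np.array(f["eye"]),R.from_rotvec(f["attitude"]).apply([p[0],-p[1],-1])
def atz(f,u,v,z):
    e,d=ray(f,u,v); return e+d*(z-e[2])/d[2]
def proj(f,P):
    c=R.from_rotvec(f["attitude"]).inv().apply(np.atleast_2d(P)-f["eye"])
    return cv2.projectPoints((c*[1,-1,-1])[:,None],np.zeros(3),np.zeros(3),f["intrinsics"],f["dist_coeffs"])[0][:,0]
E
python3 - <<'E'
import pickle,cv2
f=pickle.load(open("pics/top0.pkl","rb"))
c=f["frame"][85:205,210:310,::-1]   # 100x120
cv2.imwrite("pics/c1.png",cv2.resize(c,None,fx=5,fy=5,interpolation=cv2.INTER_CUBIC))
E
```

```text
(no output)
```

View pics/c1.png

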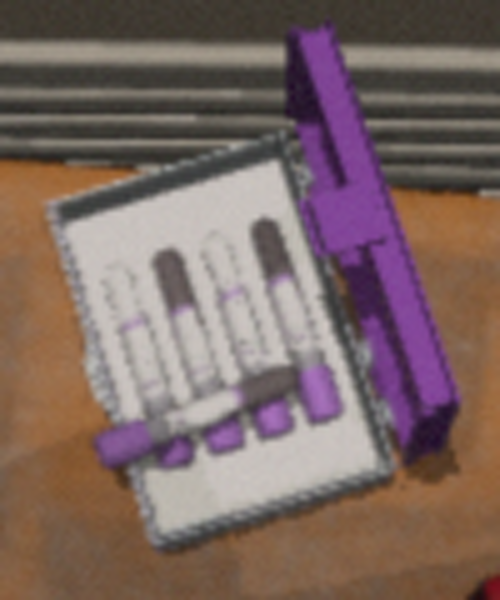

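The crop shows the lilac-capped tube lying across the bed. Its cap end is at crop (98,447), outside the front wall, and its grey end is at (297,380). Rim corners are at (48,205), (155,548), (393,478) and (288,135).

```bash
python3 - <<'E'
from h import *
f=pickle.load(open("pics/top0.pkl","rb"))
g=lambda a,b,z: atz(f,210+a/5-.4,85+b/5-.4,z)
C=np.array([g(48,205,.05),g(155,548,.05),g(393,478,.05),g(288,135,.05)])
print(C.round(4)); print(np.linalg.norm(C-np.roll(C,-1,0),axis=1))
# model fit
from scipy.optimize import least_squares
loc=np.array([[-.06,.0825],[-.06,-.0825],[.06,-.0825],[.06,.0825]])
def m(p): 
    c,s=np.cos(p[2]),np.sin(p[2]); return loc@np.array([[c,s],[-s,c]])+p[:2]
r=least_squares(lambda p:(m(p)-C[:,:2]).ravel(),[*C[:,:2].mean(0),-1.4])
p=r.x;print("case",p.round(4),np.degrees(p[2]),r.fun.round(4))
c,s=np.cos(p[2]),np.sin(p[2]);ux=np.array([c,s]);uy=np.array([-s,c])
for n,q,z in(("cap",(98,447),.061),("grey",(297,380),.046)):
    P=g(*q,z);d=P[:2]-p[:2];print(n,P.round(4),(d@ux).round(4),(d@uy).round(4))
# lid front edge top: lid height guess at outer face
for q in((330,30),(455,405),(290,40),(405,440)):
    P=g(*q,.17);d=P[:2]-p[:2];print(P.round(4),(d@ux).round(4),(d@uy).round(4))
# objects
for n,q in(("stamp",(503,318)),("pen",(455,328)),("penL",(365,335)),("stapler",(572,260)),("yellow",(288,269)),("swab",(235,320))):
    print(n,atz(f,q[0]*.64,q[1]*.64,.06 if n=="stamp" else .02).round(3))
# where does the outer lid edge project for angles
for a in (1.4,1.57,1.7,1.83):
    for y in(-.0865,.0865):
        for t in (0,.0165):
            x=.063-.122*np.cos(a)+t*np.sin(a); z=.0505+.122*np.sin(a)+t*np.cos(a)
            w=p[:2]+ux*x+uy*y; print(a,y,t,((proj(f,[*w,z])[0]+.4-[210,85])*5).round(0))
E
```

```text
[[ 0.5334 -0.0387  0.05  ]
 [ 0.3741 -0.0913  0.05  ]
 [ 0.4079 -0.1983  0.05  ]
 [ 0.5687 -0.1491  0.05  ]]
[0.16772513 0.11212687 0.16824582 0.11589962]
case [ 0.471  -0.1193 -1.2628] -72.3508295575161 [-0.0019  0.0015  0.0001  0.0042  0.0027 -0.0032 -0.0009 -0.0024]
cap [ 0.4179 -0.0652  0.061 ] -0.0677 -0.0342
grey [ 0.4533 -0.1545  0.046 ] 0.0281 -0.0275
[ 0.576  -0.1633  0.17  ] 0.0737 0.0867
[ 0.4167 -0.2152  0.17  ] 0.0749 -0.0808
[ 0.5713 -0.1467  0.17  ] 0.0564 0.0873
[ 0.4019 -0.1949  0.17  ] 0.0511 -0.0888
stamp [ 0.355 -0.273  0.06 ]
pen [ 0.344 -0.208  0.02 ]
penL [ 0.331 -0.075  0.02 ]
stapler [ 0.449 -0.384  0.02 ]
yellow [0.429 0.042 0.02 ]
swab [0.35  0.119 0.02 ]
1.4 -0.0865 0 [383. 441.]
1.4 -0.0865 0.0165 [422. 428.]
1.4 0.0865 0 [258.  50.]
1.4 0.0865 0.0165 [296.  37.]
1.57 -0.0865 0 [432. 425.]
1.57 -0.0865 0.0165 [471. 414.]
1.57 0.0865 0 [306.  35.]
1.57 0.0865 0.0165 [343.  25.]
1.7 -0.0865 0 [469. 415.]
1.7 -0.0865 0.0165 [506. 405.]
1.7 0.0865 0 [342.  26.]
1.7 0.0865 0.0165 [379.  17.]
1.83 -0.0865 0 [504. 406.]
1.83 -0.0865 0.0165 [540. 397.]
1.83 0.0865 0 [377.  19.]
1.83 0.0865 0.0165 [412.  12.]
```

```bash
cat >> h.py <<'E'
from bench import arm
O=np.array([.4715,-.121]); TH=-1.2628
ux=np.array([np.cos(TH),np.sin(TH)]);uy=np.array([-ux[1],ux[0]])
def W(x,y,z): return [*(O+ux*x+uy*y),z]
def down(ang): # tool z down, tool x along heading ang
    return R.from_matrix(np.array([[np.cos(ang),np.sin(ang),0],[np.sin(ang),-np.cos(ang),0],[0,0,-1]]).T).as_rotvec()
def wristcam(name):
    s=arm.get_state(); f=dict(arm.grab_frame("wrist")); H=np.array(f["hand_eye"])
    T=np.eye(4);T[:3,:3]=R.from_rotvec(s["orientation"]).as_matrix();T[:3,3]=s["tcp_pos"]
    M=T@H; f["eye"]=M[:3,3]; f["attitude"]=R.from_matrix(M[:3,:3]).as_rotvec()
    pickle.dump(f,open(f"pics/{name}.pkl","wb"))
    cv2.imwrite(f"pics/{name}.png",cv2.resize(f["frame"][:,:,::-1],(800,600),interpolation=cv2.INTER_CUBIC)); return f
E
python3 - <<'E'
from h import *
arm.command_gripper(0.0)
arm.move_l([.255,-.57,.33],v=.2)
for k in(0,np.pi):
    q=arm.solve_ik(W(-.06,-.03,.3),down(TH+k)); print(k,q)
    q2=arm.solve_ik(W(.11,0,.15),down(TH+k)); print(q2)
    if q is not None and abs(q[5])<2 and abs(q2[5])<2: break
print(arm.get_state()["time"])
arm.reach(W(-.06,-.03,.3),down(TH+k))
s=arm.get_state();print(k,s["time"],s["tcp_pos"],s["contact_force"],s["finger_gap"])
f=wristcam("w1"); print(f["eye"],f["attitude"],f["intrinsics"])
E
```

```text
0 None
[-4.42134683e-01  4.54581456e-01  1.85660994e+00 -4.44089210e-16
  8.30401258e-01  2.39146164e+00]
3.141592653589793 [-1.97643780e-01  6.18524437e-02  1.98328612e+00 -4.44089210e-16
  1.09645409e+00 -5.05640107e-01]
[-4.42134683e-01  4.54581456e-01  1.85660994e+00 -4.44089210e-16
  8.30401258e-01 -7.50131010e-01]
1.425
3.141592653589793 3.325 [ 0.42502145 -0.07353105  0.30006333] [ 0.11107181 -0.02562998 -0.02900405] 0.0018790759847152198
[ 0.40402647 -0.00675675  0.42449669] [-0.27757174 -0.04335212  0.30563613] [[323.78682248   0.         258.76562493]
 [  0.         323.78682248 189.03547556]
 [  0.           0.           1.        ]]
```

View pics/w1.png

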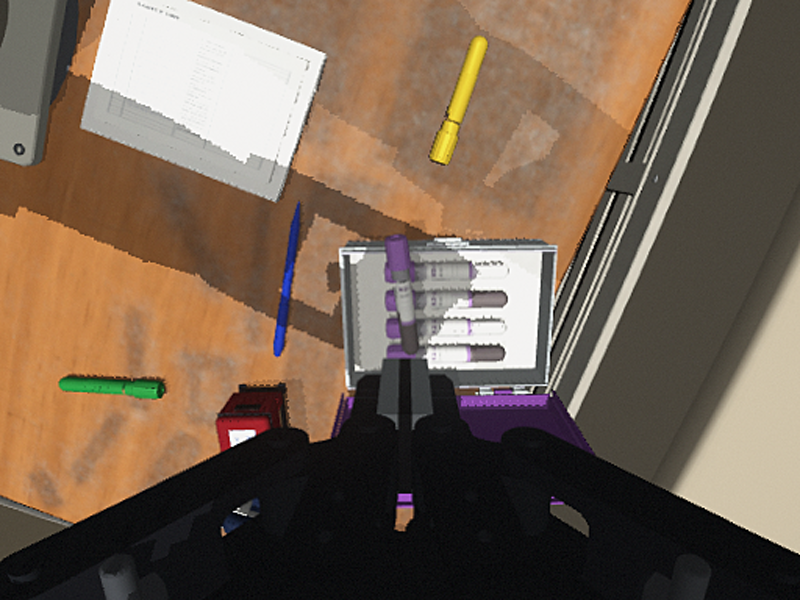

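The wrist view shows the front rim running from (340,248) to (557,246). The cap end is at (397,236), outside it, and the grey end is at (411,352).

```bash
python3 - <<'E'
from h import *
f=pickle.load(open("pics/w1.pkl","rb"))
for n,u,v,z in(("FL",340,248,.05),("FR",557,246,.05),("BL",346,386,.05),("BR",549,385,.05),("cap",397,236,.061),("grey",411,352,.046)):
    P=atz(f,u*.64,v*.64,z);d=P[:2]-O;print(n,P.round(4),(d@ux).round(4),(d@uy).round(4))
E
python3 -c "
import pickle,cv2
f=pickle.load(open('pics/w1.pkl','rb'))
cv2.imwrite('pics/c2.png',cv2.resize(f['frame'][140:255,205:365,::-1],None,fx=5,fy=5,interpolation=cv2.INTER_CUBIC))"
```

```text
FL [ 0.3794 -0.0886  0.05  ] -0.0588 -0.0779
FR [ 0.5349 -0.0374  0.05  ] -0.0604 0.0857
BL [ 0.4147 -0.1969  0.05  ] 0.0551 -0.0771
BR [ 0.5729 -0.1462  0.05  ] 0.0548 0.089
cap [ 0.4172 -0.0653  0.061 ] -0.0696 -0.0349
grey [ 0.4566 -0.154   0.046 ] 0.0269 -0.0242
```

View pics/c2.png

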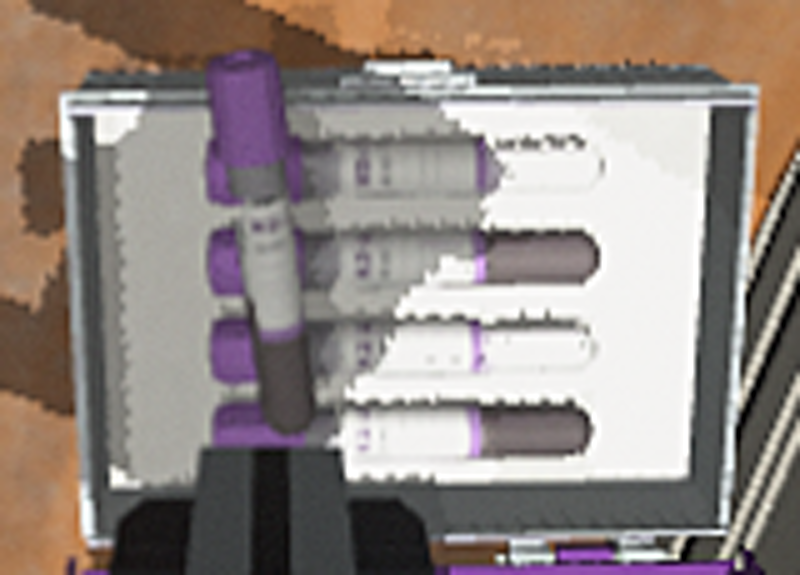

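```bash
python3 - <<'E'
from h import *
f=pickle.load(open("pics/w1.pkl","rb"))
t=np.array([0.42502145,-0.07353105,0.30006333]);Rt=R.from_rotvec(down(TH+np.pi))
for z in(.004,.017,.030):
  for x in(-.011,0,.011): print(z,x,(proj(f,t+Rt.apply([x,0,z]))[0]/.64).round(0))
E
```

```text
0.004 -0.011 [403. 441.]
0.004 0 [403. 408.]
0.004 0.011 [403. 372.]
0.017 -0.011 [404. 419.]
0.017 0 [403. 387.]
0.017 0.011 [403. 354.]
0.03 -0.011 [404. 399.]
0.03 0 [404. 369.]
0.03 0.011 [404. 338.]
```

The tip's front edge at row 358 fits 17 mm ahead of the TCP, so I'll push.

```bash
python3 - <<'E'
from h import *
cap=np.array([.4175,-.0653]); d=np.array([.0375,-.0887]);d/=np.linalg.norm(d)
psi=np.arctan2(d[1],d[0]); o=down(psi+np.pi); z=.075
P=lambda s,z:[*(cap+d*(s-.011)),z]   # s: face position rel. to cap end
arm.reach(P(-.03,.2),o); arm.move_l(P(-.03,z),v=.12); arm.move_l(P(-.004,z),v=.08)
b=np.array(arm.get_state()["contact_force"])
for s in np.arange(0,.0221,.002):
    arm.move_l(P(s,z),v=.03); st=arm.get_state(); F=np.array(st["contact_force"])-b
    print(round(s,3),F.round(2))
    if np.hypot(F[0],F[1])>4: break
arm.move_l(P(-.03,z),v=.12); arm.move_l(P(-.045,.3),v=.25)
print(arm.get_state()["time"]); f=wristcam("w2")
cv2.imwrite('pics/c3.png',cv2.resize(f['frame'][110:270,180:380,::-1],None,fx=4,fy=3.75,interpolation=cv2.INTER_CUBIC))
E
```

```text
0.0 [-1.48  0.04 -0.43]
0.002 [-0.33 -0.75 -0.05]
0.004 [-0.96  0.25  0.47]
0.006 [-0.53 -0.79  0.4 ]
0.008 [-0.25 -0.32 -0.21]
0.01 [-0.19 -0.6   0.54]
0.012 [-1.07 -0.11 -0.38]
0.014 [-1.21 -0.87  0.21]
0.016 [-1.28 -0.25  0.01]
0.018 [-0.64 -0.97  0.63]
0.02 [-1.5   1.05 -0.41]
0.022 [-1.8   0.09  0.09]
10.2333
```

View pics/c3.png

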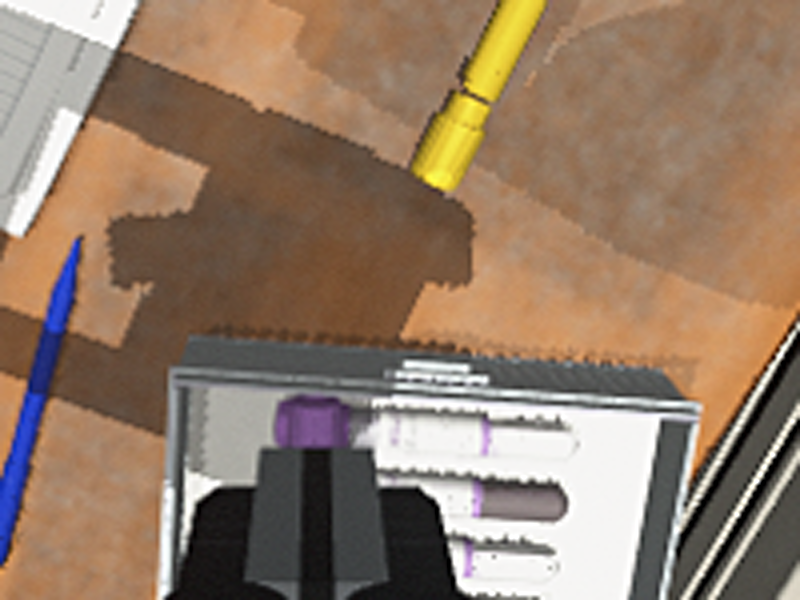

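The cap end, at crop (312,397), is now inside the front wall, whose rim is at row 375. I'll take a full view before touching the lid.

```bash
python3 - <<'E'
from h import *
arm.reach(W(.0,-.0,.3),down(TH+np.pi)); f=wristcam("w3"); print(arm.get_state()["time"])
p=(proj(f,[W(-.05,-.035,.045),W(.05,-.03,.045)])).round(0);print(p)
c=p.mean(0).astype(int);x0,y0=max(c[0]-90,0),max(c[1]-70,0);print(x0,y0)
cv2.imwrite('pics/c4.png',cv2.resize(f['frame'][y0:y0+140,x0:x0+180,::-1],None,fx=4.2,fy=4.2,interpolation=cv2.INTER_CUBIC))
E
```

```text
10.925
[[229. 115.]
 [235. 198.]]
142 86
```

View pics/c4.png

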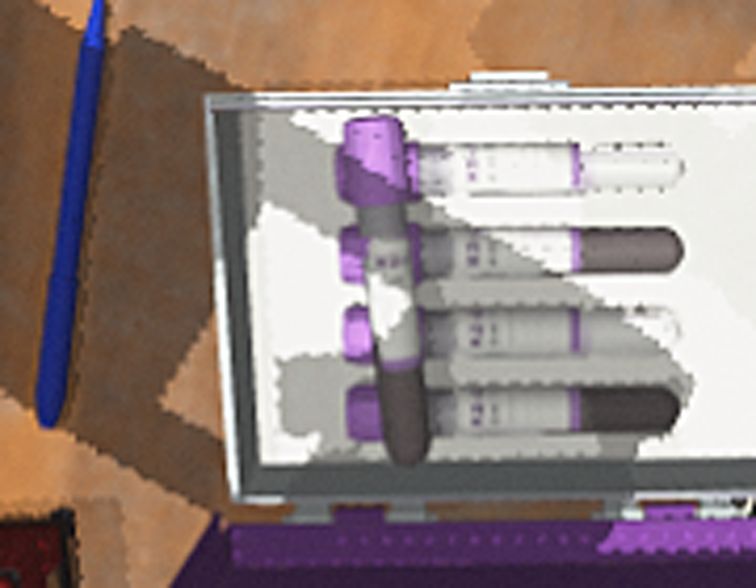

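The tube lies flat inside the wall: its ends at rows 118 and 463 fit own x -51 to +48, and it is parallel to the bed top. Next, the lid.

```bash
python3 - <<'E'
from h import *
o=down(TH+np.pi); r=.105; Y=.003
arm.move_l(W(.135,Y,.3),v=.25); arm.move_l(W(.135,Y,.17),v=.15)
b=np.array(arm.get_state()["contact_force"])
for a in np.append(np.arange(1.65,.0,-.1),0):
    x=.063-r*np.cos(a)+.0165*np.sin(a)+.011; z=.0505+r*np.sin(a)+.0165*np.cos(a)+.017
    arm.move_l(W(x,Y,z),v=.06); F=np.array(arm.get_state()["contact_force"])-b
    print(round(a,2),F.round(1))
    if np.linalg.norm(F)>25: print("stop");break
else:
    for i in range(6):
        z-=.001; arm.move_l(W(x,Y,z),v=.01); F=np.array(arm.get_state()["contact_force"])-b
        print(round(z,4),F.round(1))
        if F[2]>14: break
print(arm.get_state()["time"],arm.get_state()["tcp_pos"])
E
```

```text
1.65 [ 1.7 -0.7 -1.8]
1.55 [ 0.4  1.1 -2.1]
1.45 [ 0.8  0.1 -1.7]
1.35 [ 0.7 -0.4 -1.5]
1.25 [ 0.4  0.3 -1.8]
1.15 [ 2.1 -0.  -0.3]
1.05 [ 0.7  0.7 -0.8]
0.95 [ 0.8  0.6 -1.1]
0.85 [ 1.2 -0.1 -1.4]
0.75 [ 1.   0.2 -1.4]
0.65 [ 1.8  1.5 -2.2]
0.55 [ 2.3 -0.4 -1.2]
0.45 [ 1.4 -0.1 -0.4]
0.35 [ 0.6  0.9 -0.5]
0.25 [ 1.  -0.  -1.1]
0.15 [1.9 0.3 0.1]
0.05 [ 1.1 -0.2 -1. ]
0.0 [ 1.1 -0.1 -0.6]
0.083 [-1.   1.6  8.9]
0.082 [-4.7  2.  20. ]
19.3417 [ 0.46504643 -0.09048346  0.08336526]
```

The lid met a firm stop at the height expected for shut. I'll retreat and look.

```bash
python3 - <<'E'
from h import *
p=arm.get_state()["tcp_pos"]; arm.move_l([p[0],p[1],.25],v=.15); arm.move_l(W(.16,-.0,.3),v=.25)
f=wristcam("w4"); print(arm.get_state()["time"])
g=arm.grab_frame("side"); a=g["frame"][100:240,200:360,::-1]
cv2.imwrite('pics/e.png',np.hstack([cv2.resize(f["frame"][:,:,::-1],(400,300)),cv2.resize(a,(400,300),interpolation=cv2.INTER_CUBIC)]))
E
```

```text
21.6
```

View pics/e.png

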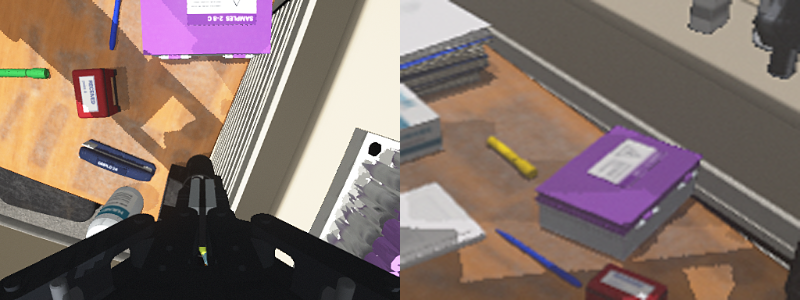

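The wrist and side views show the lid shut flat on the case, with the stamp, stapler and pen undisturbed and the arm clear. Handing in.

```bash
python3 -c "
from bench import arm
print(arm.hand_in())"
```

```text
the job is handed in; nothing more can be done
None
```

I pushed the stray tube in until it lay flat behind the front wall, then pushed the lid over and pressed it to a firm stop at the shut height (about 20 N), and handed the job in at about 22 s without touching the other items.

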